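# Post the tab-handled printing stamp through the chest's spring flap

### The arm

A 6-joint arm with a two-finger parallel gripper is mounted at the origin on the work surface. World frame = base frame: x ahead of the robot, y to its left, z up, the work surface at z = 0. Lengths are in m, angles in degrees, forces in N, time in s.
With the tool pointing down it reaches from about 0.375 to 0.9 m from the base axis. Payload 3.1 kg.
Tool frame: the origin (TCP) lies at the very end of the fingers, on their centre line; the grasp point (between the pads) lies 19 mm behind it; z points along the fingers, y is the direction in which the jaws open and shut (so a half turn about z gives the same grasp; the last joint's range is limited). The gripper opens to 87 mm and grips with 3 to 60 N. Pads are 19 mm wide; open, the fingers measure 117 mm over their backs; the gripper's body (75 mm by 190 mm) begins 51 mm behind the grasp point.
Start: joints at [-10.227, 30.224, 82.088, -0, 67.689, -10.227], TCP at [0.625, 0, 0.223] pointing down, gripper open.
Joint ranges: [-176.69, 176.69], [-43.24, 126.21], [12.49, 139.97], [-82, 262], [0, 151.66], [-163.58, 163.58]. Speed limits (degrees/s): [159.86, 159.86, 180, 180, 180, 180].

### API

Orientations are given as a 3x3 rotation matrix whose columns are the frame's x, y, z axes.
In Python, from rig import read_state, capture, hand_in gives the robot as it stands. The module is installed in compiled form; this text tells all that it offers.
- The arm moves only by the tool move_arm, never from a script. Its arguments are lists of equal length, an entry for each row: "linear": the shift along the tool's x, y, z in cm, a list of three; "angular": the turn, a rotation vector about the tool's x, y, z in rad, a list of three; "fingers": the gripper command: -1 is fully open, 1 is shut, values between are in proportion. In form: {"linear": [[tx, ty, tz], ...], "angular": [[wx, wy, wz], ...], "fingers": [fingers, ...]}. A call has 1 to 12 rows; each row is the pose to reach, as a shift and turn from the pose measured when the call began, along the tool's axes at that moment; what a row does not reach only later rows make up. A row lasts 1/12 s, in which the tool goes at most 41.7 mm and 7.16 degrees, less where a joint would pass 70% of its speed; a pose out of reach is approached as far as the arm can. A call with a gripper value outside its range is refused whole. The fingers move at their own pace and stop on an object; the grip force is fixed at half the most. Time passes only in rows, so rows that repeat a pose let the fingers close. It gives the time, the measured TCP pose, the force and the opening at its end, in the units of the state.
- read_state(): the state, without advancing time (a new reading comes with each control period).
- capture(name): name is "scene" or "side" or "wrist"; returns a dict with "color" (420x560x3 uint8, red, green, blue), "fx", "fy", "cx", "cy" (pixels), "view" (4x4, takes a point from world to camera coordinates); the wrist camera has in their place "hand_eye" (4x4, takes a point from camera to tool coordinates, whose origin is the TCP and whose axes are the flange's). Camera axes: x right, y down, z forward; pixel columns grow to the right and rows downward; lengths in m; the calibration is good to about 2 mm. A picture is of the moment at which its call begins: read the wrist's pose just before it. There is no depth.
- hand_in(): hands the job in, once; it reports no verdict.
The state is a dict: "time_s": time; "joint_positions": joint angles; "qvel": joint speeds; "tau": joint torques, N m; "position": TCP position; "tcp_rot": TCP orientation; "force": force on the tool from outside, world axes, zero at the start; "moment": the same for the moment, N m; "opening": opening from 0.0 (shut) to 1.0 (fully open).
Only numpy, scipy, OpenCV 4.12 (cv2) and the standard library are available. Lean on these libraries where they do the work, as an engineer would, in place of code of your own. Each camera call takes 0.05 s, during which the arm holds its last target. There are 200 camera calls.

### The job

Put the printing stamp with the straight tab handle away in the plywood chest. First lift the wooden retaining lath off the tray and lay it flat on the bench clear of the tray; then lift the stamp up out of its pocket, push its foot against the sprung flap in the chest's sloping face and guide it in by hand until its whole block is past the flap opening, let go there so that it comes to rest inside, and draw back so that the flap swings fully shut. Leave the other two stamps in their pockets and do not disturb the jar or the brick.

Things in the scene. Friction and masses are not known exactly. Their poses are not given: they have to be found in the camera images.
- tray: Dark wooden tray, fixed. Origin: centre of underside. 75 mm (x) by 165 mm (y), rim 83 mm high, floor 6 mm thick. Three pockets in a row, centres y = -53, 0, +53 mm, each 63 mm (x) by 47 mm (y). At y = +/-89.5 mm stands an end post, 60 mm (x) by 14 mm (y), 131 mm high, with a 30 mm wide notch in its top, notch floor 125 mm high.
- lath: Loose straight light-wood lath, 24 mm (own x) by 204 mm (own y) by 18 mm high, 60 g. Origin: centre of its underside. At the start it lies in the notches of the tray's end posts, along the tray's y, underside 125 mm high, 4 mm above the top of the tab handle: it bars the way to the stamps' grips. The other grips end 20 mm below it.
- lath_mid (a point): The centre of the lath (9 mm above its underside).
- tab_stamp: Stamp to put away: light-wood block 60 (own x) by 44 (own y) by 75 mm high, on it an upright straight tab 14 mm thick (own x), 36 mm wide (own y), 40 mm high; 115 mm tall in all, 150 to 290 g. Origin: centre of underside. It starts in any of the three pockets, axes along the tray's, 1.5 mm play on each side, block top 2 mm below the tray's rim: only the tab can be gripped.
- stamp_mid (a point): A point on the tab stamp's own axis, 50 mm above its underside.
- stamp_foot (a point): The centre of the tab stamp's underside (same as its origin).
- knob_stamp: Stamp with the same block but a round knob (24 mm across, 24 mm high); stays in its pocket. Origin: centre of its underside.
- ball_stamp: Stamp with the same block but a small ball grip (22 mm across, top 24 mm above the block); stays in its pocket. Origin: centre of its underside.
- chest: Fixed plywood chest, empty. Origin: centre of underside; front faces its own -x. 220 mm deep (x), 240 mm wide (y), floor and walls 8 mm thick. Front wall 110 mm high; from its top a face slopes up and back at 32 degrees for 150 mm, to a flat clear roof 189 mm high at the rear.
- rail_mid (a point): Middle of a level steel rail, 16 mm thick, along the chest's y above the sloping face (chest x = -46 mm, 345 mm high), between two posts 16 mm square at chest y = +/-128 mm. It bars an upright tool from the opening: come tilted, along the opening's normal, under the rail from the front.
- mouth: The opening in the chest's sloping face. Origin: its centre, on the outer face (in the chest's frame x = -46 mm, z = 150 mm). Own x points up the slope, y along the flap's hinge (the chest's y), z outward, square to the face (32 degrees from vertical, leaning towards the chest's front). The opening is 96 mm (x) by 160 mm (y).
- flap (a joint): Angle of the 4 mm aluminium flap that closes the opening, 92 mm by 154 mm, hinged along the opening's upper edge (mouth x = +48 mm). 0 shut, flush with the face; grows as it is pushed inward, to 1.5 rad. A light spring (about 0.02 N m shut to 0.1 N m fully open) swings it shut.
- jar: Bystander: glass jar 70 mm across, 110 mm high; origin: centre of its underside.
- brick: Bystander: piece of red brick, 70 by 70 mm, 55 mm high; origin: centre of its underside.

How it is judged:
By the outcome, as a careful person would: the job done as asked, in the order asked, and still so for the second after the job is handed in, with the robot touching nothing.
It also fails if it takes over 69 s, if anything falls off the work surface, if the arm or the gripper's body presses on something with over 40 N, if the wrist force passes 120 N, or if a joint passes its speed limit or range.

## Working session

There is one attempt and no reset: what is moved stays moved. The work goes in short steps, Python scripts to look and compute and a tool call to move; the robot and the scene stay as the last step left them, time stands still between calls to the robot, and variables do not carry over. Pictures are saved under pics/ and viewed, about 8 in all and at most 12, crops included, and the job is handed in when it is done.

Besides the shell and the picture viewer there is one more tool, called after "Request:" as a command line: name --argument value ..., lists and objects as JSON in quotes. move_arm: Moves the arm, as the interface text tells. Its arguments: {"type":"object","properties":{"linear":{"type":"array"},"angular":{"type":"array"},"fingers":{"type":"array"}},"required":["linear","angular","fingers"]}

```bash
mkdir -p pics; python3 - <<'E'
from rig import *
import cv2,numpy as np,pickle
d={n:capture(n) for n in("scene","side")}
pickle.dump(d,open("c0.pkl","wb"))
for n in d:
    cv2.imwrite(f"pics/{n}0.png",cv2.resize(d[n]["color"][:,:,::-1],(800,600),interpolation=cv2.INTER_CUBIC))
    print(n,d[n]["fx"],d[n]["cx"],d[n]["cy"]);print(np.round(d[n]["view"],3))
s=read_state();print(s["time_s"],s["opening"],np.round(s["tcp_rot"],3),s["force"])
E
```

```text
scene 449.6933894965367 275.832261320174 204.42001247077343
[[-0.265  0.964  0.006  0.152]
 [ 0.91   0.252 -0.329 -0.459]
 [-0.319 -0.082 -0.944  1.347]
 [ 0.     0.     0.     1.   ]]
side 413.5008391546528 283.3490802635745 212.18470194255093
[[ 0.294  0.956 -0.008 -0.177]
 [ 0.909 -0.282 -0.307 -0.459]
 [-0.296  0.083 -0.952  1.496]
 [ 0.     0.     0.     1.   ]]
0.1 1.0014865067049599 [[-0.     1.    -0.002]
 [ 1.     0.     0.   ]
 [ 0.    -0.002 -1.   ]] [ 0.63468006  0.55637099 -0.18286012]
```

View pics/scene0.png

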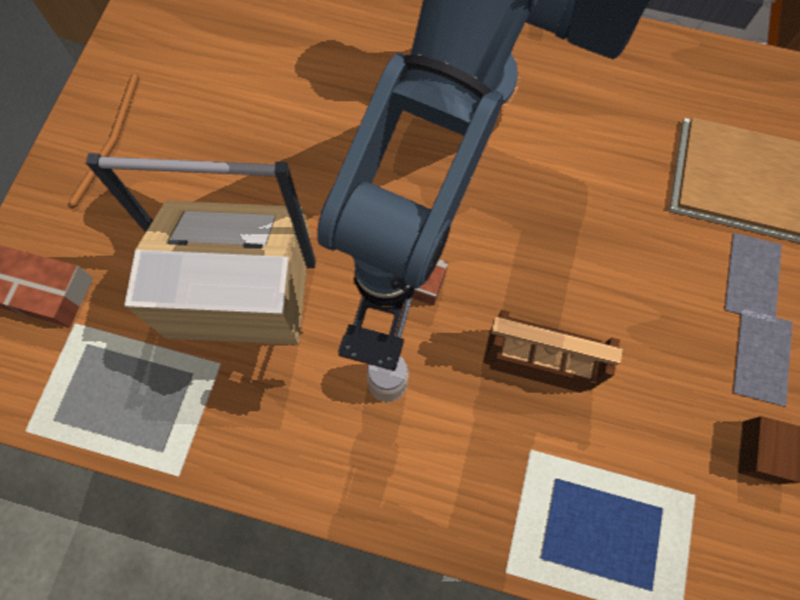

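View pics/side0.png

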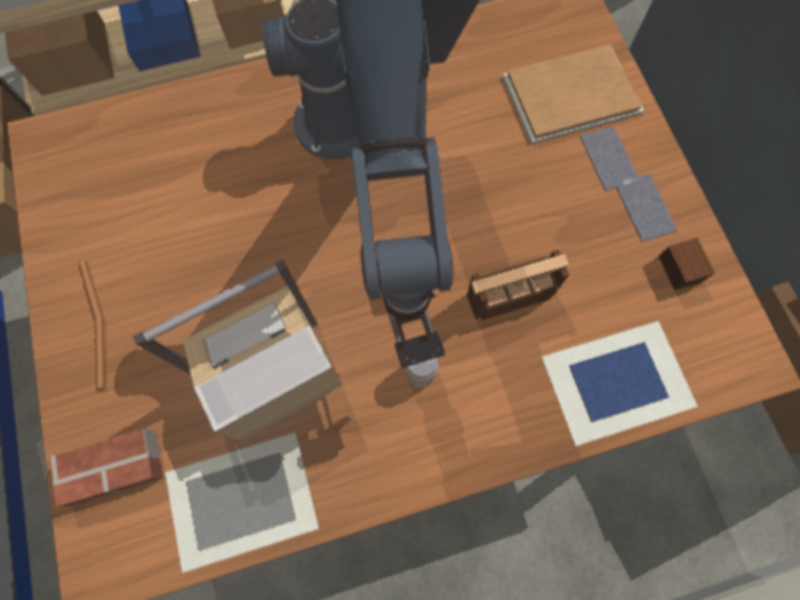

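The tray with its lath is at scene (555,350), side (520,285). The chest is at scene (220,255), side (260,355). The jar is just below the gripper, at scene (388,378), and the brick is partly hidden behind the arm at (430,282). I'll zoom in for features.

```bash
python3 - <<'E'
import cv2,numpy as np,pickle
d=pickle.load(open("c0.pkl","rb"))
def crop(n,u,v,w,h,s):
    im=d[n]["color"][v:v+h,u:u+w,::-1]
    im=cv2.resize(im,None,fx=s,fy=s,interpolation=cv2.INTER_CUBIC)
    for k in range(0,w,20): cv2.putText(im,str(u+k),(k*s,8),0,.3,(0,255,255));cv2.line(im,(k*s,10),(k*s,14),(0,255,255))
    for k in range(20,h,20): cv2.putText(im,str(v+k),(0,k*s+3),0,.3,(0,255,255));cv2.line(im,(20,k*s),(24,k*s),(0,255,255))
    return im
t=np.vstack([crop("scene",335,213,110,70,5),crop("side",320,170,110,50,5)]) 
cv2.imwrite("pics/tray.png",t)
c=np.hstack([crop("scene",55,100,170,150,2),crop("side",85,170,170,150,2)])
c=np.hstack([crop("scene",55,100,130,150,3),crop("side",85,175,130,150,3)])
cv2.imwrite("pics/chest.png",c);print(t.shape,c.shape)
E
```

```text
(600, 550, 3) (450, 780, 3)
```

View pics/tray.png

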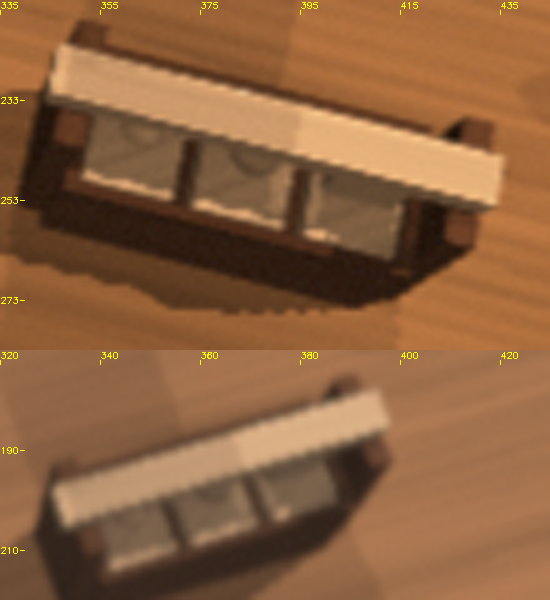

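View pics/chest.png

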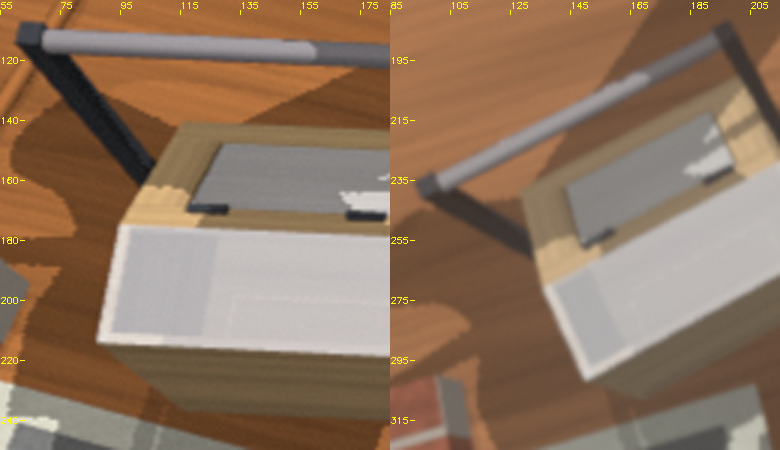

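The lath top's corners are clear in both views, e.g. scene (347,222) to (436,244). The right-hand pocket looks like the tab's, since no round grip shadow shows there. The chest's roof, flap and rail corners are also readable, so I'll fit the tray and chest poses from these.

```bash
cat > h.py <<'E'
import numpy as np,pickle,cv2
from scipy.optimize import least_squares
d=pickle.load(open("c0.pkl","rb"))
def proj(n,P):
    c=d[n];P=np.atleast_2d(P);q=P@c["view"][:3,:3].T+c["view"][:3,3]
    return np.c_[c["fx"]*q[:,0]/q[:,2]+c["cx"],c["fy"]*q[:,1]/q[:,2]+c["cy"]]
def place(p,L):
    c,s=np.cos(p[2]),np.sin(p[2]);L=np.atleast_2d(L)
    return np.c_[p[0]+c*L[:,0]-s*L[:,1],p[1]+s*L[:,0]+c*L[:,1],L[:,2]]
def fit(obs,p0):
    f=lambda p:np.concatenate([(proj(n,place(p,l))-uv).ravel() for n,l,uv in obs])
    r=least_squares(f,p0,loss="soft_l1");return r.x,f(r.x).reshape(-1,2)
def cr(x,y,u0,v0,s):return np.array([u0+x/s-.5,v0+y/s-.5])
E
python3 - <<'E'
from h import *
# lath top z .143 ; near robot = -x side is upper in image
L=lambda sx,sy:[sx*.012,sy*.102,.143]
o=[]
for sx,sy,x,y in[(-1,-1,62,45),(1,-1,50,97),(-1,1,503,155),(1,1,497,207)]: o.append(("scene",L(sx,sy),cr(x,y,335,213,5)))
for sx,sy,x,y in[(-1,-1,53,485),(1,-1,66,527),(-1,1,380,388),(1,1,390,425)]: o.append(("side",L(sx,sy),cr(x,y-350,320,170,5)))
p,r=fit(o,[.65,.25,0]);print("lath",p[:2],np.degrees(p[2]));print(r.round(1).tolist())
c,s=np.cos(np.radians(32)),np.sin(np.radians(32))
M=lambda x,y,z=0:[-.0464+x*c-z*s,y,.150+x*s+z*c]
g=lambda x,y:np.array([x,y])/1.42857-.5
S=lambda x,y:cr(x,y,55,100,3)
D=lambda x,y:cr(x-390,y,85,175,3)
o=[("scene",[.017,.12,.189],S(120,223)),("scene",[.110,.12,.189],S(98,343)),("scene",[.110,-.12,.189],g(285,312)),
("scene",M(-.044,.077),S(222,143)),("scene",M(.048,.077),S(188,208)),("scene",M(-.044,-.077),g(276,213)),
("scene",[-.046,.128,.35],S(30,35)),("scene",[-.046,-.128,.35],g(283,170)),
("side",[.017,.12,.189],D(545,287)),("side",[.110,.12,.189],D(585,380)),("side",[.110,-.12,.189],g(331,362)),
("side",M(-.044,.077),D(565,187)),("side",M(-.044,-.077),D(711,113)),("side",M(.048,-.077),D(735,163)),("side",M(.048,.077),D(583,245)),
("side",[-.046,.128,.35],D(428,187)),("side",[-.046,-.128,.35],D(724,35))]
# in images left = world -y; so chest +y may be right
o2=[(n,[l[0],-l[1],l[2]],u) for n,l,u in o]
p,r=fit(o2,[.6,-.3,0]);print("chest",p,np.degrees(p[2]));print(r.round(1).tolist())
mo=place(p,M(0,0))[0];print("mouth",mo)
pickle.dump(p,open("chest.pkl","wb"))
for n in d:
  print(n,proj(n,[.69,.0,.11]),proj(n,[.6,.08,.055]))
E
```

```text
lath [0.56516405 0.26164093] 0.7009851896185426
[[-0.7, -0.0], [-0.5, -0.6], [0.4, 0.2], [0.1, -0.0], [0.2, 0.6], [0.4, -0.4], [-0.4, 0.1], [0.7, -0.2]]
chest [ 0.56824875 -0.29859184  0.22678095] 12.9935911393106
[[0.0, 0.2], [-0.1, -0.3], [-1.6, 0.2], [0.3, -0.4], [0.1, -0.8], [-1.0, 0.7], [0.6, 0.4], [-1.3, -1.8], [-0.2, 0.3], [1.0, 0.0], [0.8, 2.6], [0.2, -0.1], [-0.6, -1.0], [-0.0, -0.0], [-0.0, 0.1], [0.7, 0.1], [0.5, -0.9]]
mouth [ 0.52303681 -0.30902451  0.15      ]
scene [[262.6457243  262.84041372]] [[304.78772492 240.99384726]]
side [[292.02050514 258.96808913]] [[307.82659494 227.3998382 ]]
```

Both fits are good to about 1 px. The lath is at (0.565, 0.262), yaw 0.7°. The mouth is at (0.523, -0.309, 0.150), yaw 13°. Next I move above the lath.

Request:
move_arm --linear '[[26.2, -6, -2], [26.2, -6, -2], [26.2, -6, -2], [26.2, -6, -2], [26.2, -6, -2], [26.2, -6, -2], [26.2, -6, -2], [26.2, -6, -2], [26.2, -6, -2], [26.2, -6, -2]]' --angular '[[0, 0, -0.012], [0, 0, -0.012], [0, 0, -0.012], [0, 0, -0.012], [0, 0, -0.012], [0, 0, -0.012], [0, 0, -0.012], [0, 0, -0.012], [0, 0, -0.012], [0, 0, -0.012]]' --fingers '[-1, -1, -1, -1, -1, -1, -1, -1, -1, -1]'

```text
time_s: 0.93
position: [0.5643, 0.2614, 0.2414]
tcp_rot: [[-0.012, 1.0, -0.003], [1.0, 0.012, -0.001], [-0.001, -0.003, -1.0]]
force: [0.3, 0.2, 0.3]
opening: 1.002
```

```bash
python3 - <<'E'
from rig import *
import cv2,numpy as np
s=read_state();w=capture("wrist");c=capture("scene")
print(s["position"],s["joint_positions"]);print(np.round(w["hand_eye"],4),w["fx"],w["cx"],w["cy"])
a=w["color"];b=c["color"][140:350,220:460]
b=cv2.resize(b,(400,350),interpolation=cv2.INTER_CUBIC);a=cv2.resize(a,(400,300))
import pickle;pickle.dump((s,w),open("w1.pkl","wb"))
im=np.zeros((350,800,3),np.uint8);im[:300,:400]=a;im[:,400:]=b
cv2.imwrite("pics/w1.png",im[:,:,::-1])
E
```

```text
[0.56428974 0.26142843 0.24141688] [1.45742780e+01 2.89146335e+01 8.12308192e+01 4.24260580e-03
 7.00092163e+01 1.38863249e+01]
[[-7.000e-04 -9.579e-01 -2.872e-01  8.020e-02]
 [ 1.000e+00 -6.000e-04 -5.000e-04  4.000e-04]
 [ 3.000e-04 -2.872e-01  9.579e-01 -1.608e-01]
 [ 0.000e+00  0.000e+00  0.000e+00  1.000e+00]] 327.576518327933 279.1296887921751 209.30770733448392
```

View pics/w1.png

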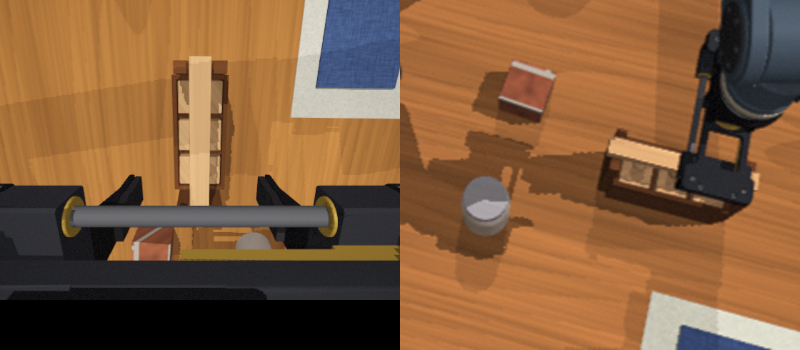

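The wrist view shows the lath centred between the fingers at about (200,130). The scene crop shows the gripper over the tray, with the brick at (527,90) and the jar at (487,205). I'll check the gripper body's extents and the tray alignment numerically.

```bash
python3 - <<'E'
from h import *
s,w=pickle.load(open("w1.pkl","rb"))
R=np.array(s["tcp_rot"]);t=np.array(s["position"])
def toc(uv): # to crop coordinates of w1.png right half
    return ((uv-[220,140])*400/240).round()
for l in [(0,0,0),(0,0,-.07),(.0375,.095,-.07),(-.0375,.095,-.07),(.0375,-.095,-.07),(-.0375,-.095,-.07),(.095,.0375,-.07),(-.095,.0375,-.07),(0,0,-.19),(.0375,.095,-.19),(.0375,-.095,-.19)]:
    print(l,toc(proj("scene",t+R@np.array(l)))[0])
# wrist: project lath edges
H=w["hand_eye"];C=np.linalg.inv(H)
def wp(P):
    q=C[:3,:3]@(R.T@(P-t))+C[:3,3];return (np.array([w["fx"]*q[0]/q[2]+w["cx"],w["fy"]*q[1]/q[2]+w["cy"]])*400/560).round(1)
for sx in(-1,1):
  for y in(.0,.102): print("lath",sx,y,wp(place([.5652,.2616,.0122],[sx*.012,y,.143])[0]))
E
```

```text
(0, 0, 0) [302. 141.]
(0, 0, -0.07) [319. 123.]
(0.0375, 0.095, -0.07) [339. 212.]
(-0.0375, 0.095, -0.07) [272. 195.]
(0.0375, -0.095, -0.07) [363.  57.]
(-0.0375, -0.095, -0.07) [300.  42.]
(0.095, 0.0375, -0.07) [398. 175.]
(-0.095, 0.0375, -0.07) [230. 134.]
(0, 0, -0.19) [354.  86.]
(0.0375, 0.095, -0.19) [380. 187.]
(0.0375, -0.095, -0.19) [404.  11.]
lath -1 0.0 [189.8 151.4]
lath -1 0.102 [188.6  57.1]
lath 1 0.0 [210.5 151.4]
lath 1 0.102 [211.8  57.1]
```

The body's 190 mm lies along the jaw axis, and the lath projection matches the wrist view to the pixel. Now I go down, grip and lift.

Request:
move_arm --linear '[[0, 0.1, 4], [0, 0.1, 8], [0, 0.1, 11], [0, 0.1, 12.2], [0, 0.1, 12.2], [0, 0.1, 12.2], [0, 0.1, 12.2], [0, 0.1, 12.2], [0, 0.1, 12.2], [0, 0.1, 12.2], [0, 0.1, 12.2], [0, 0.1, 12.2]]' --angular '[[0, 0, 0], [0, 0, 0], [0, 0, 0], [0, 0, 0], [0, 0, 0], [0, 0, 0], [0, 0, 0], [0, 0, 0], [0, 0, 0], [0, 0, 0], [0, 0, 0], [0, 0, 0]]' --fingers '[-1, -1, -1, -1, -1, 1, 1, 1, 1, 1, 1, 1]'

```text
time_s: 2.03
position: [0.5655, 0.2608, 0.1201]
tcp_rot: [[-0.01, 1.0, -0.002], [1.0, 0.01, -0.0], [-0.0, -0.002, -1.0]]
force: [0.6, 0.9, 0.1]
opening: 0.554
```

Request:
move_arm --linear '[[0, 0, -1], [0, 0, -3], [0, 0, -6], [0, 0, -9], [0, 0, -9], [0, 0, -9]]' --angular '[[0, 0, 0], [0, 0, 0], [0, 0, 0], [0, 0, 0], [0, 0, 0], [0, 0, 0]]' --fingers '[1, 1, 1, 1, 1, 1]'

```text
time_s: 2.53
position: [0.5672, 0.2613, 0.2132]
tcp_rot: [[-0.011, 1.0, 0.004], [1.0, 0.011, 0.001], [0.001, 0.004, -1.0]]
force: [-0.8, 0.4, 0.5]
opening: 0.095
```

The fingers were still closing when I lifted, so the lath wasn't gripped. I'll reopen and check whether it moved.

Request:
move_arm --linear '[[0, 0, -3], [0, 0, -3], [0, 0, -3], [0, 0, -3], [0, 0, -3], [0, 0, -3], [0, 0, -3], [0, 0, -3], [0, 0, -3], [0, 0, -3], [0, 0, -3], [0, 0, -3]]' --angular '[[0, 0, 0], [0, 0, 0], [0, 0, 0], [0, 0, 0], [0, 0, 0], [0, 0, 0], [0, 0, 0], [0, 0, 0], [0, 0, 0], [0, 0, 0], [0, 0, 0], [0, 0, 0]]' --fingers '[-1, -1, -1, -1, -1, -1, -1, -1, -1, -1, -1, -1]'

```text
time_s: 3.53
position: [0.5671, 0.2613, 0.2432]
tcp_rot: [[-0.011, 1.0, 0.004], [1.0, 0.011, 0.001], [0.001, 0.004, -1.0]]
force: [-0.3, -0.2, 0.7]
opening: 0.92
```

```bash
python3 - <<'E'
from rig import *
import cv2,numpy as np
s=read_state();w=capture("wrist")
print(s["position"],s["opening"])
C=np.linalg.inv(w["hand_eye"]);R=np.array(s["tcp_rot"]);t=np.array(s["position"])
im=w["color"][:,:,::-1].copy()
for sx in(-1,1):
    pts=[]
    for y in(.02,.102):
        P=np.array([.5652+sx*.012-.0122*y,.2616+y,.143]);q=C[:3,:3]@(R.T@(P-t))+C[:3,3]
        pts.append((int(w["fx"]*q[0]/q[2]+w["cx"]),int(w["fy"]*q[1]/q[2]+w["cy"])))
    cv2.line(im,pts[0],pts[1],(0,255,0),1)
cv2.imwrite("pics/w2.png",im)
E
```

```text
[0.56712743 0.26125968 0.24320474] 0.919511253576917
```

View pics/w2.png

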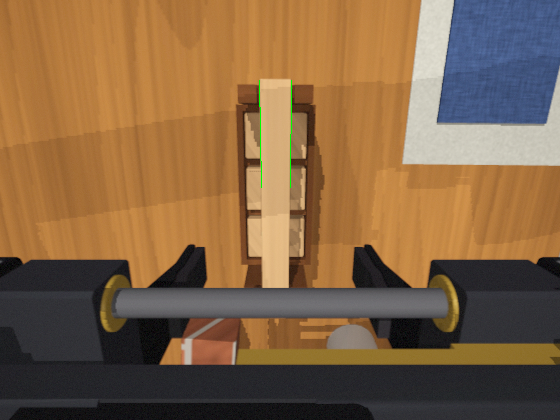

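The lath is undisturbed: it still matches the green overlay at (276,80–190). I'll go down again and allow enough closing time.

Request:
move_arm --linear '[[0, -0.2, 4], [0, -0.2, 8], [0, -0.2, 11], [0, -0.2, 12.4], [0, -0.2, 12.4], [0, -0.2, 12.4], [0, -0.2, 12.4], [0, -0.2, 12.4], [0, -0.2, 12.4], [0, -0.2, 12.4], [0, -0.2, 12.4], [0, -0.2, 12.4]]' --angular '[[0, 0.004, 0], [0, 0.004, 0], [0, 0.004, 0], [0, 0.004, 0], [0, 0.004, 0], [0, 0.004, 0], [0, 0.004, 0], [0, 0.004, 0], [0, 0.004, 0], [0, 0.004, 0], [0, 0.004, 0], [0, 0.004, 0]]' --fingers '[-1, -1, -1, -1, 1, 1, 1, 1, 1, 1, 1, 1]'

```text
time_s: 4.58
position: [0.5659, 0.2615, 0.1198]
tcp_rot: [[-0.011, 1.0, 0.005], [1.0, 0.011, 0.006], [0.006, 0.005, -1.0]]
force: [-0.3, -0.5, 0.1]
opening: 0.481
```

Request:
move_arm --linear '[[0, 0, 0], [0, 0, 0], [0, 0, 0], [0, 0, 0], [0, 0, 0], [0, 0, 0], [0, 0, 0]]' --angular '[[0, 0, 0], [0, 0, 0], [0, 0, 0], [0, 0, 0], [0, 0, 0], [0, 0, 0], [0, 0, 0]]' --fingers '[1, 1, 1, 1, 1, 1, 1]'

```text
time_s: 5.17
position: [0.5658, 0.2615, 0.1199]
tcp_rot: [[-0.011, 1.0, 0.005], [1.0, 0.011, 0.006], [0.006, 0.005, -1.0]]
force: [-1.2, -0.0, 2.4]
opening: 0.272
```

Gripped, but the fingertips reach 5 mm below the lath's underside. I'll regrip 10 mm higher so it can be laid right down on the bench.

Request:
move_arm --linear '[[0, 0, 0], [0, 0, 0], [0, 0, -0.5], [0, 0, -1.1], [0, 0, -1.1], [0, 0, -1.1], [0, 0, -1.1], [0, 0, -1.1], [0, 0, -1.1], [0, 0, -1.1], [0, 0, -1.1], [0, 0, -1.1]]' --angular '[[0, -0.005, 0], [0, -0.005, 0], [0, -0.005, 0], [0, -0.005, 0], [0, -0.005, 0], [0, -0.005, 0], [0, -0.005, 0], [0, -0.005, 0], [0, -0.005, 0], [0, -0.005, 0], [0, -0.005, 0], [0, -0.005, 0]]' --fingers '[0.1, 0.1, 0.1, 0.1, 1, 1, 1, 1, 1, 1, 1, 1]'

```text
time_s: 6.17
position: [0.5658, 0.2614, 0.131]
tcp_rot: [[-0.011, 1.0, 0.005], [1.0, 0.011, 0.001], [0.001, 0.005, -1.0]]
force: [0.2, 0.3, 2.9]
opening: 0.273
```

Request:
move_arm --linear '[[0, 0, 0], [0, 0, 0], [0, 0, 0], [0, 0, -2], [0, 0, -5], [0, 0, -8], [0, 0, -8]]' --angular '[[0, 0, 0], [0, 0, 0], [0, 0, 0], [0, 0, 0], [0, 0, 0], [0, 0, 0], [0, 0, 0]]' --fingers '[1, 1, 1, 1, 1, 1, 1]'

```text
time_s: 6.75
position: [0.569, 0.2625, 0.2168]
tcp_rot: [[-0.011, 1.0, 0.016], [1.0, 0.011, 0.004], [0.004, 0.016, -1.0]]
force: [1.9, -0.3, -0.3]
opening: 0.27
```

Request:
move_arm --linear '[[1, -4, 0], [2, -8, 0], [3, -12, 0], [3.8, -14.9, 0], [3.8, -14.9, 0], [3.8, -14.9, 4], [3.8, -14.9, 8], [3.8, -14.9, 12], [3.8, -14.9, 16], [3.8, -14.9, 19], [3.8, -14.9, 19.6], [3.8, -14.9, 19.6]]' --angular '[[0.016, -0.004, 0], [0.016, -0.004, 0], [0.016, -0.004, 0], [0.016, -0.004, 0], [0.016, -0.004, 0], [0.016, -0.004, 0], [0.016, -0.004, 0], [0.016, -0.004, 0], [0.016, -0.004, 0], [0.016, -0.004, 0], [0.016, -0.004, 0], [0.016, -0.004, 0]]' --fingers '[1, 1, 1, 1, 1, 1, 1, 1, 1, 1, 1, 1]'

```text
time_s: 7.75
position: [0.4214, 0.2988, 0.0162]
tcp_rot: [[-0.011, 1.0, -0.005], [1.0, 0.011, -0.003], [-0.003, -0.005, -1.0]]
force: [0.4, 0.7, 0.4]
opening: 0.277
```

Request:
move_arm --linear '[[0, 0, 0.5], [0, 0, 0.9], [0, 0, 1.0], [0, 0, 1.0], [0, 0, 1.0], [0, 0, 1.0], [0, 0, 1.0]]' --angular '[[-0.005, 0.003, 0], [-0.005, 0.003, 0], [-0.005, 0.003, 0], [-0.005, 0.003, 0], [-0.005, 0.003, 0], [-0.005, 0.003, 0], [-0.005, 0.003, 0]]' --fingers '[1, 1, 1, 1, 0, 0, 0]'

```text
time_s: 8.33
position: [0.4219, 0.2991, 0.0069]
tcp_rot: [[-0.011, 1.0, 0.002], [1.0, 0.011, 0.001], [0.001, 0.002, -1.0]]
force: [-0.4, 1.1, 0.1]
opening: 0.417
```

Request:
move_arm --linear '[[0, 0, 0], [0, 0, 0], [0, 0, -4], [0, 0, -8], [0, 0, -12], [0, 0, -16], [0, 0, -20], [0, 0, -22], [0, 0, -22]]' --angular '[[0, 0, 0], [0, 0, 0], [0, 0, 0], [0, 0, 0], [0, 0, 0], [0, 0, 0], [0, 0, 0], [0, 0, 0], [0, 0, 0]]' --fingers '[-0.2, -0.5, -1, -1, -1, -1, -1, -1, -1]'

```text
time_s: 9.08
position: [0.4245, 0.3003, 0.2324]
tcp_rot: [[-0.011, 1.0, 0.013], [1.0, 0.011, 0.006], [0.006, 0.013, -1.0]]
force: [0.7, 0.5, 0.3]
opening: 0.983
```

```bash
python3 - <<'E'
from rig import *
import cv2,numpy as np,pickle
s=read_state();w=capture("wrist");c=capture("scene")
print(s["position"],s["opening"],s["joint_positions"])
pickle.dump((s,w,c),open("w3.pkl","wb"))
a=cv2.resize(c["color"][120:300,300:460],(480,540),interpolation=cv2.INTER_CUBIC)
b=cv2.resize(w["color"][:300,300:],(312,360))
im=np.zeros((540,792,3),np.uint8);im[:,:480]=a;im[:360,480:]=b
cv2.imwrite("pics/w3.png",im[:,:,::-1])
E
```

```text
[0.42452325 0.30026703 0.23239628] 0.9826229381587298 [2.29322184e+01 2.11072754e+01 9.69484761e+01 2.65144433e-02
 6.11538513e+01 2.22970912e+01]
```

View pics/w3.png

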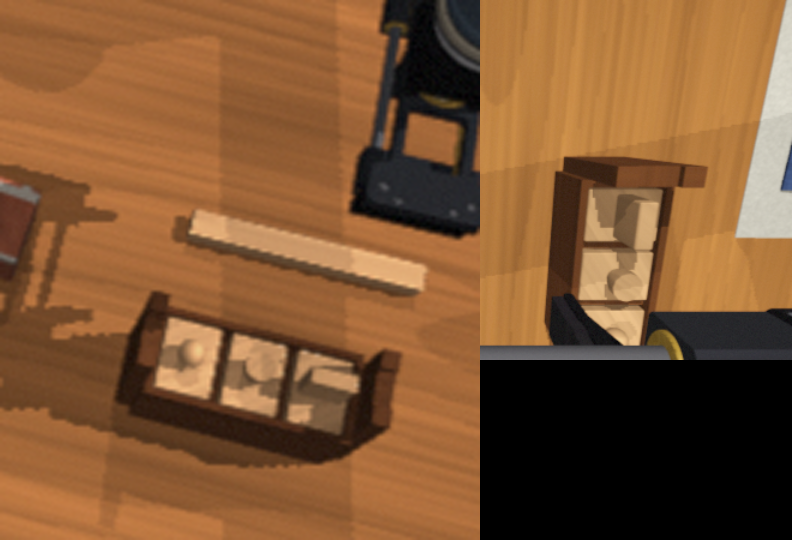

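The lath lies flat and clear, from (190,225) to (425,275). The tab stamp is in the right (+y) pocket at (333,380), with the knob at (265,362) and the ball at (192,350) next to it. Now I locate the tab.

```bash
python3 - <<'E'
from h import *
s,w,c=pickle.load(open("w3.pkl","rb"))
def ray(V,fx,fy,cx,cy,uv,z):
    Ri=np.linalg.inv(V);o=Ri[:3,3];dd=Ri[:3,:3]@np.array([(uv[0]-cx)/fx,(uv[1]-cy)/fy,1]);return o+dd*(z-o[2])/dd[2]
V=c["view"];S=lambda x,y,z:ray(V,c["fx"],c["fy"],c["cx"],c["cy"],(300+x/3-.5,120+y/3-.5),z)
print("tab",S(333,379,.121),"knob",S(264,362,.105),"ball",S(192,350,.100))
T=np.eye(4);T[:3,:3]=s["tcp_rot"];T[:3,3]=s["position"];W=np.linalg.inv(T@w["hand_eye"])
q=lambda P:(lambda k:((w["fx"]*k[0]/k[2]+w["cx"]-300)*1.2+480,(w["fy"]*k[1]/k[2]+w["cy"])*1.2))(W[:3,:3]@P+W[:3,3])
for sx,sy in((-1,1),(1,1),(1,-1),(-1,-1)):
    P=place([.5652,.2616,.0122],[sx*.007,.053+sy*.018,.121])[0];print("wrist tab corner",np.round(q(P)), "scene",((proj("scene",P)-[300,120])*3).round())
E
```

```text
tab [0.56460383 0.31545696 0.121     ] knob [0.56029427 0.26522227 0.105     ] ball [0.56415448 0.20997005 0.1       ]
wrist tab corner [642. 207.] scene [[355. 374.]]
wrist tab corner [661. 207.] scene [[352. 392.]]
wrist tab corner [654. 256.] scene [[305. 380.]]
wrist tab corner [635. 256.] scene [[308. 363.]]
```

```bash
python3 - <<'E'
import pickle,cv2,numpy as np
s,w,c=pickle.load(open("w3.pkl","rb"))
a=cv2.resize(c["color"][210:290,335:440],(630,480),interpolation=cv2.INTER_CUBIC)
b=cv2.resize(w["color"][130:300,365:425],(170,480),interpolation=cv2.INTER_CUBIC)
cv2.imwrite("pics/w3b.png",np.hstack([a,b])[:,:,::-1])
E
```

```text
(no output)
```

View pics/w3b.png

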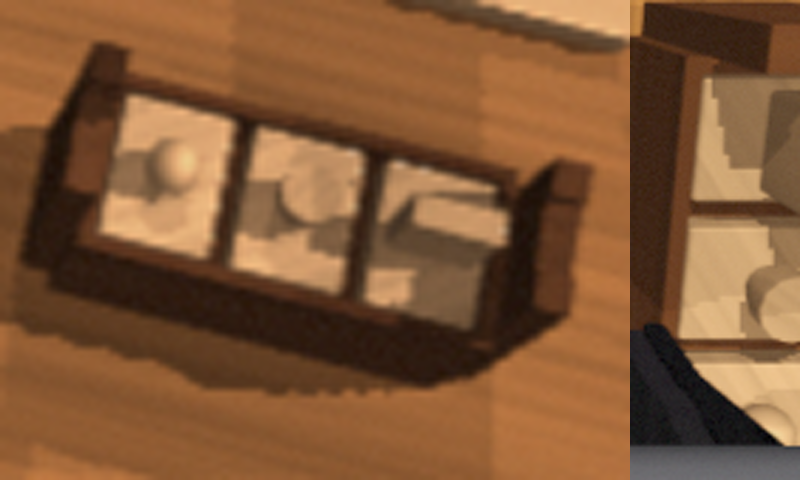

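The tab is centred at about (463,219) in this crop, i.e. world (0.5645, 0.318). I'll move above it, then down.

Request:
move_arm --linear '[[0.5, 4, 0], [1, 8, 0], [1.6, 12, 0], [1.6, 14, 0], [1.6, 14, 0], [1.6, 14, 3], [1.6, 14, 6]]' --angular '[[0.013, -0.006, 0], [0.013, -0.006, 0], [0.013, -0.006, 0], [0.013, -0.006, 0], [0.013, -0.006, 0], [0.013, -0.006, 0], [0.013, -0.006, 0]]' --fingers '[-1, -1, -1, -1, -1, -1, -1]'

```text
time_s: 9.77
position: [0.5613, 0.3163, 0.1667]
tcp_rot: [[-0.01, 1.0, -0.01], [1.0, 0.01, -0.004], [-0.004, -0.01, -1.0]]
force: [-0.1, -0.1, -0.8]
opening: 0.998
```

Request:
move_arm --linear '[[0, 0, 0], [0, 0, 0]]' --angular '[[0, 0, 0], [0, 0, 0]]' --fingers '[-1, -1]'

```text
time_s: 9.93
position: [0.5578, 0.3152, 0.1631]
tcp_rot: [[-0.011, 1.0, -0.019], [1.0, 0.01, -0.007], [-0.007, -0.019, -1.0]]
force: [-0.2, 0.0, 0.3]
opening: 0.999
```

Request:
move_arm --linear '[[0.3, 0.7, 0], [0.3, 0.7, 2], [0.3, 0.7, 4.5], [0.3, 0.7, 6.8], [0.3, 0.7, 7.5], [0.3, 0.7, 7.5], [0.3, 0.7, 7.5], [0.3, 0.7, 7.5], [0.3, 0.7, 7.5]]' --angular '[[-0.019, 0.007, 0], [-0.019, 0.007, 0], [-0.019, 0.007, 0], [-0.019, 0.007, 0], [-0.019, 0.007, 0], [-0.019, 0.007, 0], [-0.019, 0.007, 0], [-0.019, 0.007, 0], [-0.019, 0.007, 0]]' --fingers '[-1, -1, -1, -1, -1, -1, -1, -1, -1]'

```text
time_s: 10.68
position: [0.5647, 0.3183, 0.09]
tcp_rot: [[-0.011, 1.0, 0.004], [1.0, 0.011, 0.001], [0.001, 0.004, -1.0]]
force: [0.7, -0.3, 0.8]
opening: 0.998
```

Request:
move_arm --linear '[[0, 0, 0], [0, 0, 0], [0, 0, 0], [0, 0, 0], [0, 0, 0], [0, 0, 0], [0, 0, 0], [0, 0, 0], [0, 0, 0], [0, 0, 0], [0, 0, 0], [0, 0, 0]]' --angular '[[0, 0, 0], [0, 0, 0], [0, 0, 0], [0, 0, 0], [0, 0, 0], [0, 0, 0], [0, 0, 0], [0, 0, 0], [0, 0, 0], [0, 0, 0], [0, 0, 0], [0, 0, 0]]' --fingers '[1, 1, 1, 1, 1, 1, 1, 1, 1, 1, 1, 1]'

```text
time_s: 11.68
position: [0.5647, 0.3183, 0.09]
tcp_rot: [[-0.011, 1.0, 0.004], [1.0, 0.011, 0.001], [0.001, 0.004, -1.0]]
force: [-0.5, -0.1, 0.0]
opening: 0.174
```

Request:
move_arm --linear '[[0, 0, 0], [0, 0, 0], [0, 0, 0], [0, 0, 0], [0, 0, 0], [0, 0, 0]]' --angular '[[0, 0, 0], [0, 0, 0], [0, 0, 0], [0, 0, 0], [0, 0, 0], [0, 0, 0]]' --fingers '[1, 1, 1, 1, 1, 1]'

```text
time_s: 12.18
position: [0.5645, 0.3183, 0.0898]
tcp_rot: [[-0.011, 1.0, 0.003], [1.0, 0.011, 0.001], [0.001, 0.003, -1.0]]
force: [0.8, 1.0, -1.9]
opening: 0.16
```

Gripped: the opening of 0.16 is 14 mm, and the foot is 84 mm beyond the TCP. I lift straight up.

Request:
move_arm --linear '[[0, 0, -1], [0, 0, -2.5], [0, 0, -5], [0, 0, -8], [0, 0, -11], [0, 0, -14], [0, 0, -17], [0, 0, -20], [0, 0, -23], [0, 0, -25], [0, 0, -25], [0, 0, -25]]' --angular '[[0, 0, 0], [0, 0, 0], [0, 0, 0], [0, 0, 0], [0, 0, 0], [0, 0, 0], [0, 0, 0], [0, 0, 0], [0, 0, 0], [0, 0, 0], [0, 0, 0], [0, 0, 0]]' --fingers '[1, 1, 1, 1, 1, 1, 1, 1, 1, 1, 1, 1]'

```text
time_s: 13.18
position: [0.5639, 0.3181, 0.3413]
tcp_rot: [[-0.011, 1.0, 0.006], [1.0, 0.011, 0.002], [0.002, 0.006, -1.0]]
force: [-0.0, -0.1, -2.4]
opening: 0.159
```

```bash
cat > plan.py <<'E'
import numpy as np,sys
from scipy.spatial.transform import Rotation as Ro, Slerp
from rig import read_state
psi=np.radians(13);c,s=np.cos(np.radians(32)),np.sin(np.radians(32))
mouth=np.array([.5230,-.3090,.150])
mx=np.array([c*np.cos(psi),c*np.sin(psi),s]);mz=np.array([-s*np.cos(psi),-s*np.sin(psi),c]);my=np.cross(mz,mx)
Rt=np.c_[np.cross(-my,-mz),-my,-mz]   # tool axes at insertion
def at(x,y,z): return mouth+x*mx+y*my+z*mz
def plan(p,R,n):
    st=read_state();R0=np.array(st["tcp_rot"]);U,_,V=np.linalg.svd(R0);R0=U@V
    l=R0.T@(np.array(p)-st["position"])*100;w=Ro.from_matrix(R0.T@R).as_rotvec()
    print("t",round(st["time_s"],2),"lin",l.round(2),"rot",w.round(3),"deg",np.degrees(np.linalg.norm(w)).round(1),"step",(l/n).round(2),(w/n).round(3))
    print("pos",np.round(st["position"],4),"F",np.round(st["force"],1),"open",round(st["opening"],3),"q",np.round(st["joint_positions"],1))
    d=mouth-st["position"];print("TCP in mouth frame mm",np.round([-1e3*d@mx,-1e3*d@my,-1e3*d@mz],1))
E
python3 - <<'E'
from plan import *
H=Ro.from_rotvec([0,0,np.radians(-77)]).as_matrix()@np.array([[0,1,0],[1,0,0],[0,0,-1.]])
print(Rt.round(3))
plan([.43,.0,.38],H,12)
plan([.43,.0,.38],Rt,12)
E
```

```text
[[ 0.826  0.225  0.516]
 [ 0.191 -0.974  0.119]
 [ 0.53   0.    -0.848]]
t 13.18 lin [-31.66 -13.7   -4.01] rot [ 0.004 -0.006  1.354] deg 77.6 step [-2.64 -1.14 -0.33] [ 0.    -0.     0.113]
pos [0.5639 0.3181 0.3413] F [-0.  -0.1 -2.4] open 0.159 q [19.6 26.1 70.1 -0.  83.5 19. ]
TCP in mouth frame mm [254.8 601.8  66.3]
t 13.18 lin [-31.66 -13.7   -4.01] rot [-0.374  0.464  1.318] deg 82.8 step [-2.64 -1.14 -0.33] [-0.031  0.039  0.11 ]
pos [0.5639 0.3181 0.3413] F [-0.  -0.1 -2.4] open 0.159 q [19.6 26.1 70.1 -0.  83.5 19. ]
TCP in mouth frame mm [254.8 601.8  66.3]
```

About 2.4 N of weight is lifted. Now I carry it over while turning to the insertion orientation.

Request:
move_arm --linear '[[-2.6, -1.1, -0.5], [-5.2, -2.2, -1], [-7.9, -3.4, -1.5], [-10.5, -4.5, -2], [-13.2, -5.7, -2.5], [-15.8, -6.8, -3], [-18.4, -8, -3.5], [-21, -9.1, -4], [-23.7, -10.3, -4], [-26.4, -11.4, -4], [-29, -12.5, -4], [-31.6, -13.7, -4]]' --angular '[[-0.031, 0.039, 0.11], [-0.062, 0.077, 0.22], [-0.093, 0.116, 0.33], [-0.125, 0.155, 0.44], [-0.156, 0.193, 0.55], [-0.187, 0.232, 0.66], [-0.218, 0.27, 0.77], [-0.249, 0.309, 0.88], [-0.28, 0.348, 0.99], [-0.312, 0.387, 1.1], [-0.343, 0.425, 1.21], [-0.374, 0.464, 1.318]]' --fingers '[1, 1, 1, 1, 1, 1, 1, 1, 1, 1, 1, 1]'

```text
time_s: 14.18
position: [0.4276, 0.0005, 0.3773]
tcp_rot: [[0.829, 0.22, 0.514], [0.185, -0.976, 0.119], [0.528, -0.004, -0.849]]
force: [0.4, -1.8, -2.5]
opening: 0.156
```

```bash
python3 - <<'E'
from plan import *
plan([.39,-.16,.38],Rt,6)
print(at(-.004,0,.235))
E
```

```text
t 14.18 lin [-5.94 14.83 -4.09] rot [-0.001  0.002 -0.007] deg 0.4 step [-0.99  2.47 -0.68] [-0.     0.    -0.001]
pos [0.4276 0.0005 0.3773] F [ 0.4 -1.8 -2.5] open 0.156 q [-31.6  -9.4 115.4  27.5  53.5  33.2]
TCP in mouth frame mm [100.7 323.  205.1]
[ 0.39835544 -0.33777646  0.34717163]
```

Request:
move_arm --linear '[[-1, 2.5, -0.7], [-2, 5, -1.4], [-3, 7.5, -2.1], [-4, 10, -2.8], [-5, 12.5, -3.5], [-5.9, 14.8, -4.1], [-6.8, 18.3, -3.9], [-7.7, 21.8, -3.7], [-8.6, 25.3, -3.5], [-9.5, 28.8, -3.2], [-10.3, 32.4, -3], [-10.3, 32.4, -3]]' --angular '[[0, 0, -0.007], [0, 0, -0.007], [0, 0, -0.007], [0, 0, -0.007], [0, 0, -0.007], [0, 0, -0.007], [0, 0, -0.007], [0, 0, -0.007], [0, 0, -0.007], [0, 0, -0.007], [0, 0, -0.007], [0, 0, -0.007]]' --fingers '[1, 1, 1, 1, 1, 1, 1, 1, 1, 1, 1, 1]'

```text
time_s: 15.18
position: [0.3973, -0.3451, 0.3433]
tcp_rot: [[0.83, 0.219, 0.513], [0.186, -0.976, 0.116], [0.525, -0.001, -0.851]]
force: [1.0, 0.3, -0.5]
opening: 0.158
```

```bash
python3 - <<'E'
from plan import *
plan(at(-.004,0,.110),Rt,6)
from rig import capture
import cv2,pickle
c=capture("scene");d=capture("side");pickle.dump((c,d),open("w4.pkl","wb"))
a=cv2.resize(c["color"][60:260,40:260],(440,400));b=cv2.resize(d["color"][110:310,80:260],(360,400))
cv2.imwrite("pics/w4.png",np.hstack([a,b])[:,:,::-1])
E
```

```text
t 15.18 lin [ 0.49 -0.72 12.31] rot [ 0.002  0.005 -0.006] deg 0.5 step [ 0.08 -0.12  2.05] [ 0.     0.001 -0.001]
pos [ 0.3973 -0.3451  0.3433] F [ 1.   0.3 -0.5] open 0.158 q [-71.9  11.  100.2  34.   69.3  -7.1]
TCP in mouth frame mm [ -8.3  -6.9 233.1]
```

View pics/w4.png

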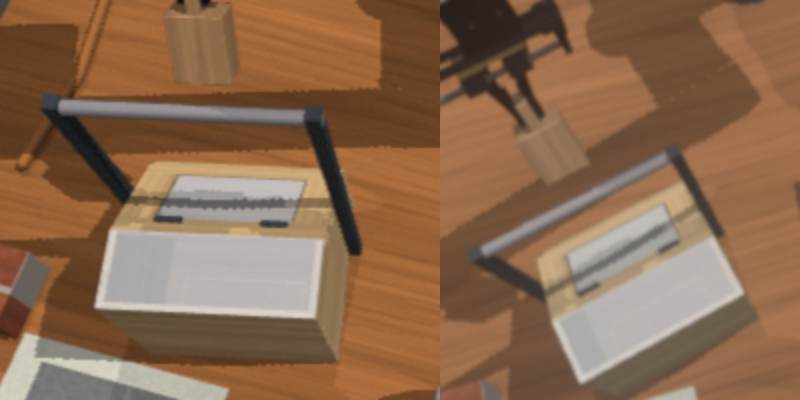

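The stamp is in front of the chest, under the rail and lined up with the flap: scene (203,45) against flap (228,200). I advance along the normal.

Request:
move_arm --linear '[[0.5, -0.7, 2], [0.5, -0.7, 4], [0.5, -0.7, 6], [0.5, -0.7, 8], [0.5, -0.7, 10], [0.5, -0.7, 12.3], [0.5, -0.7, 12.3], [0.5, -0.7, 12.3]]' --angular '[[0.002, 0.005, -0.006], [0.002, 0.005, -0.006], [0.002, 0.005, -0.006], [0.002, 0.005, -0.006], [0.002, 0.005, -0.006], [0.002, 0.005, -0.006], [0.002, 0.005, -0.006], [0.002, 0.005, -0.006]]' --fingers '[1, 1, 1, 1, 1, 1, 1, 1]'

```text
time_s: 15.95
position: [0.462, -0.3122, 0.241]
tcp_rot: [[0.826, 0.233, 0.513], [0.192, -0.973, 0.132], [0.53, -0.01, -0.848]]
force: [-0.1, -0.0, -1.6]
opening: 0.165
```

```bash
python3 - <<'E'
from plan import *
plan(at(-.004,0,.02),Rt,8)
E
```

```text
t 15.95 lin [-0.12  1.17  8.89] rot [-0.013  0.     0.001] deg 0.7 step [-0.02  0.15  1.11] [-0.002  0.     0.   ]
pos [ 0.462  -0.3122  0.241 ] F [-0.1 -0.  -1.6] open 0.165 q [-62.9  20.5 106.   40.2  53.2 -10.8]
TCP in mouth frame mm [ -2.8  10.6 109. ]
```

Request:
move_arm --linear '[[-0.1, 1.2, 1], [-0.1, 1.2, 2], [-0.1, 1.2, 3], [-0.1, 1.2, 4], [-0.1, 1.2, 5], [-0.1, 1.2, 6], [-0.1, 1.2, 7], [-0.1, 1.2, 8], [-0.1, 1.2, 8.9], [-0.1, 1.2, 8.9]]' --angular '[[-0.013, 0, 0], [-0.013, 0, 0], [-0.013, 0, 0], [-0.013, 0, 0], [-0.013, 0, 0], [-0.013, 0, 0], [-0.013, 0, 0], [-0.013, 0, 0], [-0.013, 0, 0], [-0.013, 0, 0]]' --fingers '[1, 1, 1, 1, 1, 1, 1, 1, 1, 1]'

```text
time_s: 16.78
position: [0.5098, -0.3113, 0.1628]
tcp_rot: [[0.827, 0.227, 0.514], [0.192, -0.974, 0.121], [0.528, -0.002, -0.849]]
force: [-0.7, -1.4, -1.7]
opening: 0.159
```

```bash
python3 - <<'E'
from plan import *
plan(at(-.004,0,-.052),Rt,8)
from rig import capture
import cv2
c=capture("scene");d=capture("side")
a=cv2.resize(c["color"][60:260,40:260],(440,400));b=cv2.resize(d["color"][110:310,80:260],(360,400))
cv2.imwrite("pics/w5.png",np.hstack([a,b])[:,:,::-1])
E
```

```text
t 16.78 lin [0.07 0.09 7.  ] rot [-0.003  0.002  0.001] deg 0.2 step [0.01 0.01 0.87] [-0.  0.  0.]
pos [ 0.5098 -0.3113  0.1628] F [-0.7 -1.4 -1.7] open 0.159 q [-57.6  30.  106.1  47.1  43.  -15.8]
TCP in mouth frame mm [-4.6  0.8 18. ]
```

View pics/w5.png

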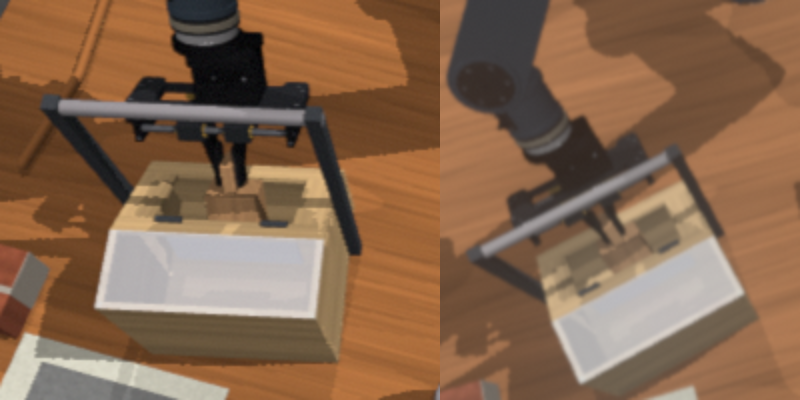

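The block is well inside with the flap pushed open, around (230,205). The gripper passes in front of the rail. I continue inward gently, biased slightly away from the rail.

Request:
move_arm --linear '[[-0.2, 0.1, 0.8], [-0.3, 0.1, 1.6], [-0.4, 0.1, 2.4], [-0.4, 0.1, 3.2], [-0.4, 0.1, 4], [-0.4, 0.1, 4.5]]' --angular '[[-0.003, 0.002, 0], [-0.003, 0.002, 0], [-0.003, 0.002, 0], [-0.003, 0.002, 0], [-0.003, 0.002, 0], [-0.003, 0.002, 0]]' --fingers '[1, 1, 1, 1, 1, 1]'

```text
time_s: 17.38
position: [0.5299, -0.3075, 0.1225]
tcp_rot: [[0.826, 0.226, 0.517], [0.192, -0.974, 0.119], [0.53, 0.001, -0.848]]
force: [-1.6, 0.1, -1.8]
opening: 0.157
```

```bash
python3 - <<'E'
from plan import *
plan(at(-.007,0,-.050),Rt,8)
E
```

```text
t 17.38 lin [ 0.16 -0.01  2.29] rot [ 0.    -0.     0.001] deg 0.1 step [ 0.02 -0.    0.29] [ 0. -0.  0.]
pos [ 0.5299 -0.3075  0.1225] F [-1.6  0.1 -1.8] open 0.157 q [-55.4  34.8 106.   52.1  38.7 -20.1]
TCP in mouth frame mm [ -8.6  -0.1 -27.1]
```

Request:
move_arm --linear '[[0, 0, 0.5], [0, 0, 1], [0, 0, 1.5], [0, 0, 2.1], [0, 0, 2.1], [0, 0, 2.1]]' --angular '[[0, 0, 0], [0, 0, 0], [0, 0, 0], [0, 0, 0], [0, 0, 0], [0, 0, 0]]' --fingers '[1, 1, 1, 1, 1, 1]'

```text
time_s: 17.88
position: [0.5407, -0.3048, 0.1042]
tcp_rot: [[0.826, 0.226, 0.516], [0.192, -0.974, 0.12], [0.53, 0.0, -0.848]]
force: [-0.9, 0.4, -1.8]
opening: 0.16
```

```bash
python3 - <<'E'
from plan import *
plan(at(-.007,0,-.050),Rt,8)
E
```

```text
t 17.88 lin [0.18 0.01 0.15] rot [-0.001  0.     0.001] deg 0.1 step [0.02 0.   0.02] [-0.  0.  0.]
pos [ 0.5407 -0.3048  0.1042] F [-0.9  0.4 -1.8] open 0.16 q [-54.2  37.  105.6  54.2  37.  -21.6]
TCP in mouth frame mm [ -8.8   0.1 -48.5]
```

The whole block is about 57 mm past the opening, so I release, wait and withdraw along the normal.

Request:
move_arm --linear '[[0, 0, 0], [0, 0, 0], [0, 0, 0], [0, 0, 0], [0, 0, 0], [0, 0, 0], [0, 0, 0], [0, 0, 0], [0, 0, 0], [0, 0, 0]]' --angular '[[0, 0, 0], [0, 0, 0], [0, 0, 0], [0, 0, 0], [0, 0, 0], [0, 0, 0], [0, 0, 0], [0, 0, 0], [0, 0, 0], [0, 0, 0]]' --fingers '[-0.2, -0.2, -0.2, -0.2, -0.2, -0.2, -0.2, -0.2, -0.2, -0.2]'

```text
time_s: 18.72
position: [0.5407, -0.3047, 0.1041]
tcp_rot: [[0.826, 0.226, 0.516], [0.192, -0.974, 0.12], [0.53, -0.0, -0.848]]
force: [-1.4, 0.4, 0.6]
opening: 0.597
```

Request:
move_arm --linear '[[0, 0, -1], [0, 0, -3], [0, 0, -5], [0, 0, -7], [0, 0, -9], [0, 0, -11], [0, 0, -14], [0, 0, -17], [0, 0, -20], [0, 0, -23], [0, 0, -26], [0, 0, -26]]' --angular '[[0, 0, 0], [0, 0, 0], [0, 0, 0], [0, 0, 0], [0, 0, 0], [0, 0, 0], [0, 0, 0], [0, 0, 0], [0, 0, 0], [0, 0, 0], [0, 0, 0], [0, 0, 0]]' --fingers '[-0.2, -0.2, -0.2, -0.2, -0.2, -0.2, -0.2, -0.2, -0.2, -0.2, -0.2, -0.2]'

```text
time_s: 19.72
position: [0.4058, -0.3391, 0.3301]
tcp_rot: [[0.825, 0.223, 0.52], [0.195, -0.975, 0.109], [0.531, 0.011, -0.847]]
force: [0.2, -0.8, 0.7]
opening: 0.6
```

```bash
python3 - <<'E'
from plan import *
plan(at(-.007,0,.23),Rt,8)
from rig import capture
import cv2
c=capture("scene");d=capture("side")
a=cv2.resize(c["color"][110:250,70:230],(480,420),interpolation=cv2.INTER_CUBIC);b=cv2.resize(d["color"][190:330,110:217],(320,420),interpolation=cv2.INTER_CUBIC)
e=cv2.resize(c["color"][130:300,210:450],(254,180))
im=np.zeros((600,800,3),np.uint8);im[:420]=np.hstack([a,b]);im[420:,:254]=e
cv2.imwrite("pics/w6.png",im[:,:,::-1])
E
```

```text
t 19.72 lin [ 0.02 -0.29 -1.32] rot [ 0.01  -0.001  0.004] deg 0.6 step [ 0.   -0.04 -0.16] [ 0.001 -0.     0.   ]
pos [ 0.4058 -0.3391  0.3301] F [ 0.2 -0.8  0.7] open 0.6 q [-70.8  11.7 101.8  35.1  66.4  -8.3]
TCP in mouth frame mm [ -7.1  -3.  216.9]
```

View pics/w6.png

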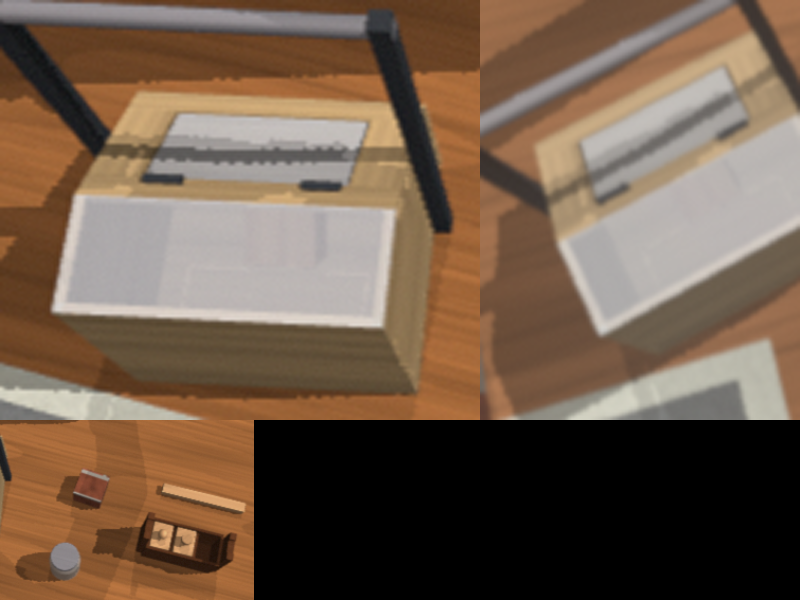

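The flap is flush and shut at (255,150), and the stamp shows through the clear roof at (285,235). The lath, jar, brick and the other two stamps are in place. I'll pull back a little, check numerically that everything is still, and hand in.

Request:
move_arm --linear '[[0, 0, -1], [0, 0, -2], [0, 0, -3], [0, 0, -3], [0, 0, -3], [0, 0, -3], [0, 0, -3], [0, 0, -3], [0, 0, -3], [0, 0, -3], [0, 0, -3], [0, 0, -3]]' --angular '[[0, 0, 0], [0, 0, 0], [0, 0, 0], [0, 0, 0], [0, 0, 0], [0, 0, 0], [0, 0, 0], [0, 0, 0], [0, 0, 0], [0, 0, 0], [0, 0, 0], [0, 0, 0]]' --fingers '[-0.2, -0.2, -0.2, -0.2, -0.2, -0.2, -0.2, -0.2, -0.2, -0.2, -0.2, -0.2]'

```text
time_s: 20.82
position: [0.3906, -0.3401, 0.3515]
tcp_rot: [[0.826, 0.224, 0.517], [0.192, -0.974, 0.116], [0.53, 0.003, -0.848]]
force: [1.1, -0.3, -0.2]
opening: 0.602
```

```bash
python3 - <<'E'
from rig import *
import numpy as np,pickle
a=capture("scene")["color"].astype(int);b=capture("scene")["color"].astype(int);c=pickle.load(open("w4.pkl","rb"))[0]["color"].astype(int)
s=read_state();print(s["time_s"],np.round(s["force"],1),np.abs(s["qvel"]).max())
r=np.s_[145:175,115:200];print("still",np.abs(a-b)[110:250,70:230].max(),"flap vs shut before (mean diff)",np.abs(a-c)[r].mean())
hand_in()
E
```

```text
20.9167 [-0.  -0.4  0.5] 0.19237412424843955
still 17 flap vs shut before (mean diff) 2.2056209150326795
the job is handed in; nothing more can be done
```

The tab stamp is in the chest with the flap shut, and I handed the job in at about 21 s. The lath came off first and lies flat on the bench clear of the tray. I then lifted the stamp out, pushed it in under the rail until its block was about 57 mm past the opening, let go and drew back.

**Last checks:**
- **Flap:** it looks flush in both fixed cameras. Its picture area matches the one taken before insertion, with a mean difference of about 2 grey levels.
- **Stamp:** it shows through the clear roof, inside the chest. I could not tell exactly how it lies.
- **Other items:** the other two stamps are in their pockets, and the jar and brick look undisturbed.
- **Gripper:** it was clear of everything, with tool force about 0.6 N. The arm was almost still at 0.2°/s.

**Slips and disagreements:**
- **Missed grip:** my first grip on the lath missed because I lifted before the fingers had closed. A wrist picture showed the lath had not moved. The next grip held but was too low for laying it flat, so I took it again 10 mm higher.
- **Stillness check:** two successive pictures of the chest differed by at most 17 grey levels at any pixel. I took that as image noise or arm shadow and did not look into it further.

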